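Flatted drive shaft through the slotted hub

ROBOT

A 6-joint arm with a two-finger parallel gripper is mounted at the origin on a cart in front of the work surface, level with it; the furniture and walls round the work are solid. World frame = base frame: x ahead of the robot, y to its left, z up, the work surface at z = 0. Lengths are in m, angles in rad, forces in N, time in s.
With the tool pointing down it reaches from about 0.4 to 0.825 m from the base axis. Payload 7 kg.
Tool frame: the origin (TCP) lies on the centre line of the jaws, within the pads' length; the fingertips stand tip_reach ahead of it and the grasp point (between the pads) is the TCP (tip_reach is the distance from the TCP to the fingertips, in m); z points along the fingers, y is the line along which they close (so a half turn about z gives the same grasp; the last joint's range is limited). The gripper opens to 88 mm and grips with 3 to 60 N. Pads are 19 mm wide; open, the fingers measure 130 mm over their backs; the gripper's body (78 mm by 193 mm) begins 47 mm behind the grasp point.
Start: joints at [1.418, 0.359, 0.012, 0, -1.224, -0.288], TCP at [0.288, 0.61, 0.246] pointing down, gripper open.
Joint ranges: [-3.07, 3.07], [-1.43, 2.12], [-1.02, 1.25], [-3.03, 1.67], [-3.05, -0], [-3.03, 3.03]. Speed limits (rad/s): [2.39, 2.39, 3.01, 3.14, 3.14, 3.14].

INTERFACE

Orientations are given as [roll, pitch, yaw] about the fixed x, y, z axes, in that order (R = Rz(yaw) Ry(pitch) Rx(roll)).
In Python, from station import get_state, grab_frame, calibration, job_done, find_in, mark_of, tip_reach gives the robot as it stands.
- The arm moves only by the shell command python3 -m handwheel 'ROWS' [OPENING] [FORCE]. ROWS is JSON, a list of rows, each an object with "delta_pos": the shift along the world's x, y, z in units of 30 mm (1.0 is 30 mm), a list of three; "dr": the turn, a rotation vector about the world's x, y, z in degrees, a list of three. In form: [{"delta_pos": [tx, ty, tz], "dr": [rx, ry, rz]}, ...]. A call has 1 to 10 rows; each row shifts and turns the commanded pose from where the row before left it; what a row does not reach is not made up. A row lasts 1/10 s, in which the tool goes at most 50 mm and 8.59 degrees, less where a joint would pass 70% of its speed; a pose out of reach is approached as far as the arm can. A call is refused whole if a number of a shift passes 1 or a number of a turn 8.59, either way. A call with a gripper value outside its range is refused whole. OPENING is the closure, from -1 (fully open) to 1 (shut), set as the call begins (- or left out, the last holds). The fingers move at their own pace and stop on an object; FORCE is the grip in N (left out, the last holds). Time passes only in rows, so rows that do not move let the fingers close. It gives the time, the measured TCP pose, the force, the opening and the grip force at its end, in the units of the state.
- get_state(): the state, without advancing time (a new reading comes with each control period).
- grab_frame(name): name is "scene" or "top" or "wrist"; returns the picture (400x640x3 uint8, red, green, blue); there is no depth.
- calibration(name): a dict with "fx", "fy", "cx", "cy" (pixels), "extrinsics" (4x4, takes a point from world to camera coordinates). Camera axes: x right, y down, z forward; pixel columns grow to the right and rows downward; lengths in m; the calibration is good to about 2 mm. The wrist camera is an equidistant fisheye: a pixel r from the principal point sees the ray r / f radians off the axis. A picture is of the moment at which its call begins: read the wrist's pose just before it. calibration takes no time and is no camera call; for the wrist camera it gives the pose at the moment of the call.
- job_done(): hands the job in; it is judged then, once.
Trained networks look in the newest picture that a camera, given by its name, has taken for a name from the list of things; names that differ only in an ending like _2 or _b are one class to them, and where a whole thing is asked for, a point or a joint stands for the part that bears it (a point fixed in the world has none). Each returns a list of dicts, best first, with "conf" (0 to 1); they miss things now and then, are a little off and sometimes report something else, mostly with a low value. They report only what shows in the picture. A call takes as long as a camera call. They do not tell look-alikes from the thing itself.
- find_in(camera, query): "location" ([column, row] in pixels, amid what is visible of it).
- mark_of(camera, query): "location" ([column, row] in pixels: a listed point, or the origin of a listed thing).
The state is a dict: "t": time; "q": joint angles; "qd": joint speeds; "joint_efforts": joint torques, N m; "eef_pos": TCP position; "ee_rot": TCP orientation; "force": force on the tool from outside, world axes, zero at the start; "moment": the same for the moment, N m; "width": finger opening in m; "gripper_force": force on a finger pad.
Only numpy, scipy, OpenCV 4.12 (cv2) and the standard library are available. Lean on these libraries where they do the work, as an engineer would, in place of code of your own. Each camera call takes 0.05 s, during which the arm holds its last target. There are 200 camera calls.

TASK

Take the flatted drive shaft out of the wooden block, turn it so that its flat tang matches the slot of the hub, and lower it through the slot until its collar rests fully home on the hub of that stand. Of the two small steel stands use the one with the oblong slot, not the one with the round hole, and let go of the shaft.

Things in the scene. Friction and masses are not known exactly. Their poses are not given: they have to be found in the camera images.
- shaft_grip (a point): Centre of the grip of the loose steel drive shaft. Grip 44 x 24 mm, 50 mm tall: x along its 44 mm side, y across the 24 mm flats (grasp across these), z up. Its top is 25 mm above this point; below it come the collar, underside 33 mm down, and the tang, foot 78 mm down, whose flats lie exactly in line with the grip's. Half a turn makes no difference.
- shaft: The same shaft as a whole, about 0.4 kg, 103 mm tall; origin at the middle of its foot, same axes. Grip above, then a round collar 72 mm wide and 8 mm thick, then a flat tang 44 x 24 mm, 45 mm long (last 9 mm only 36 x 16). At the start it hangs upright by the collar in the round hole (56 mm) of a wooden block 100 x 100 x 60 mm.
- slot_stand_mouth (a point): Middle of the oblong slot in the top of the fixed steel stand with the slot: base 120 x 104 mm, four pillars, hub plate 112 x 96 mm, top face 75 mm above the bench, bolt heads 7 mm high at its corners. Slot 56 mm along x, 36 mm along y, 30 mm deep straight through, then 35 mm of air to the base; z up. With the collar home the grip's centre is 33 mm above this point.
- round_stand_mouth (a point): Middle of the hole in the top of the other fixed stand: same size and look, but its hole is round, 30 mm in diameter, too small for the tang. Not used. The two stands may have changed places.
Things that resemble listed ones, but are neither listed nor needed, are in the scene too. What is shaped like the shaft but red or turquoise is not meant.

How it is judged:
By the outcome, as a careful person would: the job done as asked, in the order asked, and still so for the second after the job is handed in, with the robot touching nothing.
It also fails if it takes over 35 s, if anything falls off the work surface, if the arm or the gripper's body presses on something with over 40 N, if the wrist force passes 120 N, or if a joint passes its speed limit or range.

## Working session

There is one attempt and no reset: what is moved stays moved. The work goes in short steps, Python scripts to look and compute and a shell command to move; the robot and the scene stay as the last step left them, time stands still between calls to the robot, and variables do not carry over. Pictures are saved under pics/ and viewed, at most 10 in all, crops included, and the job is handed in when it is done.

```bash
mkdir -p pics; cat > h.py <<'E'
import numpy as np, cv2
from station import *
def ray(cam,px,c=None):
    c=c or calibration(cam); E=np.array(c["extrinsics"])
    u=(px[0]-c["cx"])/c["fx"]; v=(px[1]-c["cy"])/c["fy"]
    if cam=="wrist":
        r=np.hypot(u,v); d=np.array([u/r*np.sin(r),v/r*np.sin(r),np.cos(r)]) if r>1e-9 else np.array([0,0,1.])
    else: d=np.array([u,v,1.])
    R=E[:3,:3]; return -R.T@E[:3,3], R.T@d
def atz(cam,px,z,c=None):
    o,d=ray(cam,px,c); return o+d*(z-o[2])/d[2]
def save(name,img): cv2.imwrite("pics/"+name,img[:,:,::-1])
E
python3 - <<'E'
from h import *
s=get_state();print(s["eef_pos"],s["ee_rot"],s["width"],tip_reach)
ims=[]
Z={"shaft_grip":.093,"shaft":.0,"slot_stand_mouth":.075,"round_stand_mouth":.075}
for c in("scene","top"):
    f=grab_frame(c);save(c+"0.png",f)
    for q in Z:
        for m in mark_of(c,q)[:4]: print(c,q,np.round(m["location"],1),round(m["conf"],2),np.round(atz(c,m["location"],Z[q]),4))
E
```

```text
[0.28784768 0.61002752 0.24459789] [ 3.13987916e+00 -1.75193347e-04 -4.40960051e-01] 0.08754629916555969 0.019
scene shaft_grip [245.  150.4] 0.94 [0.411  0.2884 0.093 ]
scene shaft_grip [253.8 198.3] 0.79 [0.3017 0.0994 0.093 ]
scene shaft_grip [284.2 158.5] 0.63 [0.4758 0.1772 0.093 ]
scene shaft_grip [300.1 133.9] 0.63 [0.5938 0.2393 0.093 ]
scene shaft [255.9 210.6] 0.78 [0.327  0.1355 0.    ]
scene shaft [249.1 168.2] 0.73 [0.4288 0.3053 0.    ]
scene shaft [287.  181.1] 0.57 [0.4799 0.1744 0.    ]
scene slot_stand_mouth [338.5 189. ] 0.69 [ 0.5173 -0.0181  0.075 ]
scene round_stand_mouth [414.  235.9] 0.91 [ 0.5384 -0.2834  0.075 ]
top shaft_grip [228.2 154.3] 0.9 [0.5977 0.2365 0.093 ]
top shaft_grip [250.3 194.8] 0.73 [0.486  0.1714 0.093 ]
top shaft_grip [263.9 255.2] 0.67 [0.3196 0.1286 0.093 ]
top shaft_grip [412.2 182.8] 0.64 [ 0.5311 -0.2798  0.093 ]
top shaft [268.6 253.2] 0.84 [0.318  0.1272 0.    ]
top shaft [212.9 218.9] 0.7 [0.4169 0.2976 0.    ]
top shaft [233.6 156.9] 0.57 [0.6062 0.2418 0.    ]
top slot_stand_mouth [319.2 184.2] 0.64 [ 0.5223 -0.0195  0.075 ]
top round_stand_mouth [411.4 183.9] 0.74 [ 0.5299 -0.2819  0.075 ]
```

View pics/scene0.png

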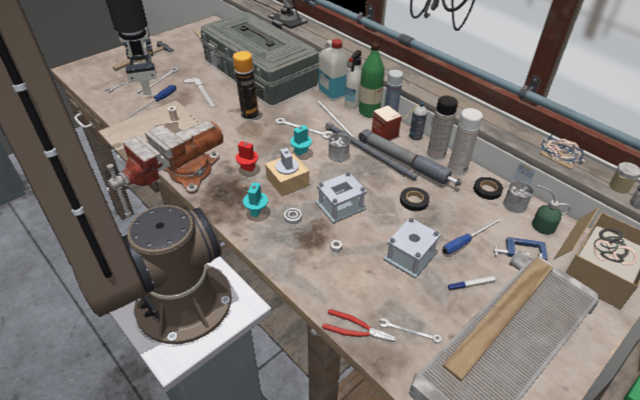

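View pics/top0.png

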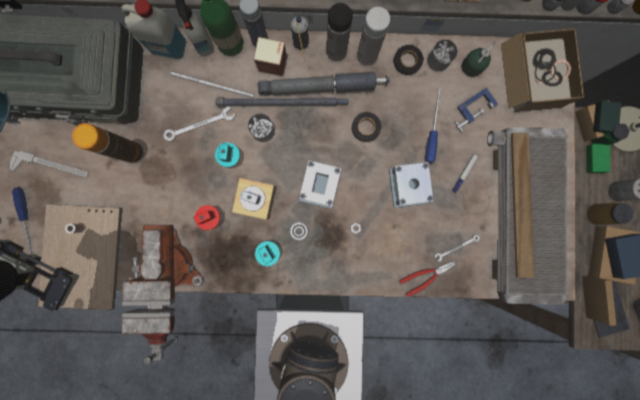

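The candidates for the shaft in the top view are the steel one in the wooden block (250,196), red (207,217), and turquoise (228,155) and (267,253). The steel one in the block fits the description. For the stand, the oblong slot is at (319,184) and the round hole at (414,184), so I'll use the first. I'll confirm both in one crop.

```bash
python3 - <<'E'
from h import *
f=grab_frame("top");c=f[145:230,220:440]
save("crop1.png",cv2.resize(c,None,fx=3.6,fy=3.6,interpolation=cv2.INTER_CUBIC))
print(calibration("top")["fx"],calibration("wrist"))
E
```

```text
388.4560671498296 {'fx': 309.70691628693146, 'fy': 309.70691628693146, 'cx': 321.2958524499883, 'cy': 201.42485115421204, 'extrinsics': array([[-4.25583967e-01, -9.04918883e-01,  3.21299622e-04,
         6.74904900e-01],
       [-8.71455531e-01,  4.09941741e-01,  2.69282427e-01,
        -3.33442844e-02],
       [-2.43810467e-01,  1.14322285e-01, -9.63061198e-01,
         3.92025357e-01],
       [ 0.00000000e+00,  0.00000000e+00,  0.00000000e+00,
         1.00000000e+00]])}
```

View pics/crop1.png

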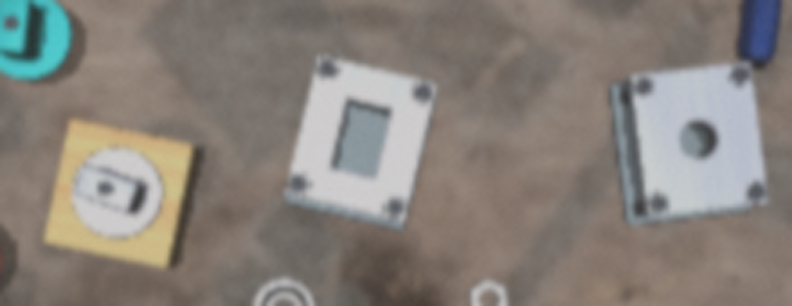

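The crop confirms both choices: the steel shaft in the wooden block at its left, and the oblong-slot stand in the middle (plate edges yaw ≈ -13°). The grip's long axis is at ≈ 78° yaw. I'm moving over the shaft and turning by -77°.

```bash
python3 -m handwheel '[{"delta_pos":[0.43,-0.98,0.1],"dr":[0,0,-5]},{"delta_pos":[0.43,-0.98,0.1],"dr":[0,0,-5]},{"delta_pos":[0.43,-0.98,0.1],"dr":[0,0,-5]},{"delta_pos":[0.43,-0.98,0],"dr":[0,0,-5]},{"delta_pos":[0.43,-0.98,0],"dr":[0,0,-5]},{"delta_pos":[0.43,-0.98,0],"dr":[0,0,-5]},{"delta_pos":[0.43,-0.98,0],"dr":[0,0,-5]},{"delta_pos":[0.43,-0.98,0],"dr":[0,0,-5]},{"delta_pos":[0.43,-0.98,0],"dr":[0,0,-5]},{"delta_pos":[0.43,-0.98,0],"dr":[0,0,-5]}]' -1
python3 -m handwheel '[{"delta_pos":[0.46,-0.98,0],"dr":[0,0,-6]},{"delta_pos":[0.46,-0.98,0],"dr":[0,0,-6]},{"delta_pos":[0.46,-0.98,0],"dr":[0,0,-6]},{"delta_pos":[0.46,-0.98,0],"dr":[0,0,-6]},{"delta_pos":[0.46,-0.9,0],"dr":[0,0,-3]},{"delta_pos":[0,0,0],"dr":[0,0,0]},{"delta_pos":[0,0,0],"dr":[0,0,0]}]' 
cat > look.py <<'E'
from h import *
import sys
s=get_state();print(s["t"],s["eef_pos"],np.degrees(s["ee_rot"]),s["q"])
c=calibration("wrist");f=grab_frame("wrist");save(sys.argv[1]+".png",f)
for q,z in(("shaft_grip",.093),("slot_stand_mouth",.075)):
    for m in mark_of("wrist",q)[:3]: print(q,np.round(m["location"],1),round(m["conf"],2),np.round(atz("wrist",m["location"],z,c),4))
# bird's-eye views (1 px = 0.5 mm): image up=+x, left=+y
for n,(x,y),z in(("a",(.486,.171),.118),("b",(.522,-.019),.075)):
    N=300;i,j=np.mgrid[0:N,0:N]
    P=np.stack([x+(N/2-i)*.0005,y+(N/2-j)*.0005,np.full((N,N),z),np.ones((N,N))],-1)@np.array(c["extrinsics"]).T
    rho=np.hypot(P[...,0],P[...,1]);k=np.arctan2(rho,P[...,2])/rho*c["fx"]
    B=cv2.remap(f,(c["cx"]+k*P[...,0]).astype(np.float32),(c["cy"]+k*P[...,1]).astype(np.float32),cv2.INTER_CUBIC)
    A=B if n=="a" else np.hstack([A,B])
save(sys.argv[1]+"_bev.png",A)
E
python3 look.py w1; python3 - <<'E'
import cv2,numpy as np
a=cv2.imread("pics/w1.png");b=cv2.imread("pics/w1_bev.png")
a=cv2.resize(a,(480,300));o=np.zeros((600,600,3),np.uint8);o[:300,:480]=a;o[300:]=b;cv2.imwrite("pics/w1v.png",o)
E
```

```text
t: 1.55
eef_pos: [0.4174, 0.3152, 0.2549]
ee_rot: [-3.141, 0.0, -1.317]
force: [0.4, -0.7, 0.7]
width: 0.0876
gripper_force: 0.0
t: 2.25
eef_pos: [0.4862, 0.1713, 0.2547]
ee_rot: [-3.141, 0.0, -1.786]
force: [-0.9, -0.5, 0.2]
width: 0.0874
gripper_force: 0.0
2.25 [0.48621713 0.17129812 0.25468256] [-1.79990314e+02  1.81997391e-02 -1.02325875e+02] [ 7.19916196e-01  8.82199534e-02 -3.20678537e-01 -5.73180536e-05
 -1.16154187e+00 -9.35020523e-01]
shaft_grip [326.8 189.5] 0.93 [0.4808 0.1722 0.093 ]
shaft_grip [457.3 114.7] 0.9 [0.3326 0.1223 0.093 ]
shaft_grip [396.  280.4] 0.88 [0.4253 0.2928 0.093 ]
slot_stand_mouth [245.1  18.9] 0.8 [ 0.5258 -0.023   0.075 ]
slot_stand_mouth [325.8 190.4] 0.61 [0.4826 0.1772 0.075 ]
```

View pics/w1v.png

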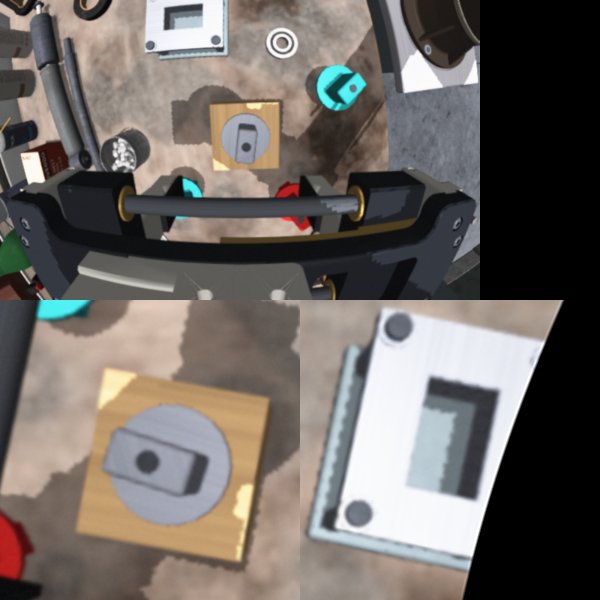

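The wrist view shows the steel shaft in the block at about (327,190) full-size, and the slot stand at (245,19). The bird's-eye puts the grip centre near (0.4805, 0.172). I'll measure both yaws in one enlarged bird's-eye view.

```bash
python3 - <<'E'
import cv2,numpy as np
b=cv2.imread("pics/w1_bev.png")
a=cv2.resize(b[110:220,80:220],None,fx=4,fy=4,interpolation=cv2.INTER_CUBIC)
for n,r in(("a",b[120:205,95:215]),("b",b[70:210,390:510])):
    g=cv2.resize(cv2.cvtColor(r,cv2.COLOR_BGR2GRAY),None,fx=4,fy=4,interpolation=cv2.INTER_CUBIC)
    l=cv2.createLineSegmentDetector().detect(g)[0][:,0]
    for s in sorted(l,key=lambda s:-np.hypot(s[2]-s[0],s[3]-s[1]))[:8]:
        off=np.array([95,120]) if n=="a" else np.array([390-300,70])
        print(n,np.round(s[:2]/4+off),np.round(s[2:]/4+off),"yaw",round(np.degrees(np.arctan2(-(s[2]-s[0]),-(s[3]-s[1])))%180,1))
cv2.imwrite("pics/z.png",a)
E
```

```text
a [210. 159.] [198. 193.] yaw 161.6
a [192. 150.] [208. 157.] yaw 66.3
a [199. 193.] [185. 195.] yaw 99.5
a [181. 147.] [192. 150.] yaw 75.6
a [156. 154.] [160. 162.] yaw 27.1
a [138. 154.] [146. 149.] yaw 122.7
a [157. 170.] [149. 174.] yaw 117.9
a [146. 150.] [153. 151.] yaw 83.3
b [200.  91.] [176. 200.] yaw 167.9
b [185. 210.] [210. 133.] yaw 162.3
b [130.  76.] [198.  91.] yaw 78.0
b [176. 201.] [136. 192.] yaw 77.4
b [126.  93.] [129.  76.] yaw 169.8
b [122. 106.] [125.  95.] yaw 160.5
b [209. 132.] [210. 139.] yaw 1.8
b [152. 129.] [152. 123.] yaw 0.9
```

View pics/z.png

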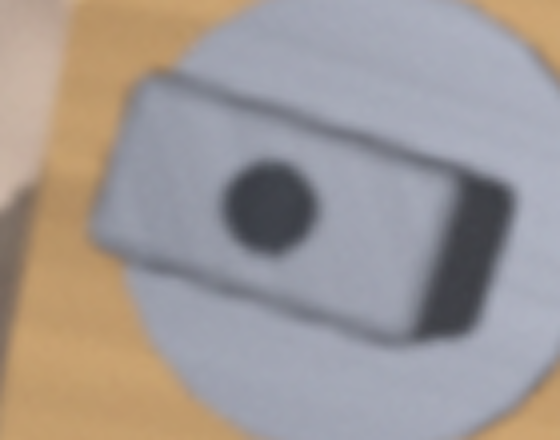

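The grip's yaw is 72° with its centre at (0.4804, 0.1712). The slot's yaw is about -12.3°. I'm turning -6° and descending.

```bash
python3 -m handwheel '[{"delta_pos":[-0.19,0,-0.5],"dr":[0,0,-6]},{"delta_pos":[0,0,-0.9],"dr":[0,0,0]},{"delta_pos":[0,0,-0.9],"dr":[0,0,0]},{"delta_pos":[0,0,-0.9],"dr":[0,0,0]},{"delta_pos":[0,0,-0.9],"dr":[0,0,0]},{"delta_pos":[0,0,-0.7],"dr":[0,0,0]},{"delta_pos":[0,0,-0.42],"dr":[0,0,0]},{"delta_pos":[0,0,0],"dr":[0,0,0]},{"delta_pos":[0,0,0],"dr":[0,0,0]}]' -1
python3 -m handwheel '[{"delta_pos":[0,0,0],"dr":[0,0,0]},{"delta_pos":[0,0,0],"dr":[0,0,0]},{"delta_pos":[0,0,0],"dr":[0,0,0]},{"delta_pos":[0,0,0],"dr":[0,0,0]},{"delta_pos":[0,0,0],"dr":[0,0,0]},{"delta_pos":[0,0,0],"dr":[0,0,0]},{"delta_pos":[0,0,0],"dr":[0,0,0]},{"delta_pos":[0,0,0],"dr":[0,0,0]}]' 1 30
```

```text
t: 3.3
eef_pos: [0.4803, 0.1725, 0.0983]
ee_rot: [-3.141, -0.0, -1.888]
force: [0.5, 0.9, -0.5]
width: 0.0877
gripper_force: 0.0
t: 4.1
eef_pos: [0.4803, 0.1718, 0.0979]
ee_rot: [3.142, -0.0, -1.889]
force: [-0.3, -0.9, -0.1]
width: 0.0296
gripper_force: 0.0
```

```bash
python3 -m handwheel '[{"delta_pos":[0,0,0],"dr":[0,0,0]},{"delta_pos":[0,0,0],"dr":[0,0,0]},{"delta_pos":[0,0,0],"dr":[0,0,0]},{"delta_pos":[0,0,0],"dr":[0,0,0]}]' 1 45
python3 -m handwheel '[{"delta_pos":[0,0,0.3],"dr":[0,0,0]},{"delta_pos":[0,0,0.6],"dr":[0,0,0]},{"delta_pos":[0,0,0.6],"dr":[0,0,0]},{"delta_pos":[0,0,0.6],"dr":[0,0,0]},{"delta_pos":[0,0,0.6],"dr":[0,0,0]},{"delta_pos":[0,0,0.6],"dr":[0,0,0]},{"delta_pos":[0,0,0.4],"dr":[0,0,0]},{"delta_pos":[0,0,0],"dr":[0,0,0]}]'
```

```text
t: 4.5
eef_pos: [0.4803, 0.1718, 0.0979]
ee_rot: [3.142, -0.0, -1.889]
force: [0.2, -0.8, -0.5]
width: 0.0239
gripper_force: 45.0
t: 5.3
eef_pos: [0.4809, 0.1723, 0.2106]
ee_rot: [-3.14, 0.002, -1.889]
force: [-1.2, -0.2, -4.8]
width: 0.0237
gripper_force: 45.0
```

```bash
python3 -m handwheel '[{"delta_pos":[0.12,-0.54,0],"dr":[0,0,8]},{"delta_pos":[0.12,-0.54,0],"dr":[0,0,8]},{"delta_pos":[0.12,-0.54,0],"dr":[0,0,8]},{"delta_pos":[0.12,-0.54,0],"dr":[0,0,8]},{"delta_pos":[0.12,-0.54,0],"dr":[0,0,8]},{"delta_pos":[0.12,-0.54,0],"dr":[0,0,8]},{"delta_pos":[0.12,-0.54,0],"dr":[0,0,8]},{"delta_pos":[0.12,-0.54,0],"dr":[0,0,8]},{"delta_pos":[0.12,-0.54,0],"dr":[0,0,8]},{"delta_pos":[0.12,-0.54,0],"dr":[0,0,8]}]'
python3 -m handwheel '[{"delta_pos":[0.17,-0.54,0],"dr":[0,0,8]},{"delta_pos":[0.17,-0.54,0],"dr":[0,0,8]},{"delta_pos":[0,0,0],"dr":[0,0,0]},{"delta_pos":[0,0,0],"dr":[0,0,0]}]'
sed -i 's/(.522,-.019)/(.526,-.021)/;s/(.486,.171),.118/(.526,-.021),.075/' look.py
python3 look.py w2; python3 - <<'E'
from h import *
grab_frame("top")
for q in ("slot_stand_mouth",):
    for m in mark_of("top",q)[:2]: print(m,atz("top",m["location"],.075))
a=cv2.imread("pics/w2.png");b=cv2.imread("pics/w2_bev.png")[:,300:]
o=np.zeros((600,780,3),np.uint8);o[:300,:480]=cv2.resize(a,(480,300));o[300:,:300]=b;o[150:,480:]=0
o[300:,300:]=a[60:360,100:580];cv2.imwrite("pics/w2v.png",o)
E
```

```text
t: 6.3
eef_pos: [0.5156, 0.009, 0.2077]
ee_rot: [3.14, 0.002, -0.488]
force: [0.3, -0.3, -4.1]
width: 0.0235
gripper_force: 45.0
t: 6.7
eef_pos: [0.5259, -0.0228, 0.2079]
ee_rot: [3.141, 0.002, -0.218]
force: [-0.6, -0.3, -4.6]
width: 0.0239
gripper_force: 45.0
6.7 [ 0.5258891  -0.02280626  0.20788361] [ 1.79968972e+02  1.03263859e-01 -1.24773029e+01] [ 3.29271825e-01  1.44780715e-01 -3.67127964e-01 -5.44261713e-04
 -1.06070868e+00  1.02402114e+00]
shaft_grip [ 71.9 184.5] 0.94 [0.6037 0.2374 0.093 ]
shaft_grip [323.8 261.5] 0.92 [ 0.4703 -0.013   0.093 ]
{'location': [320.6, 183.0], 'conf': 0.83} [ 0.52579467 -0.02338005  0.075     ]
```

View pics/w2v.png

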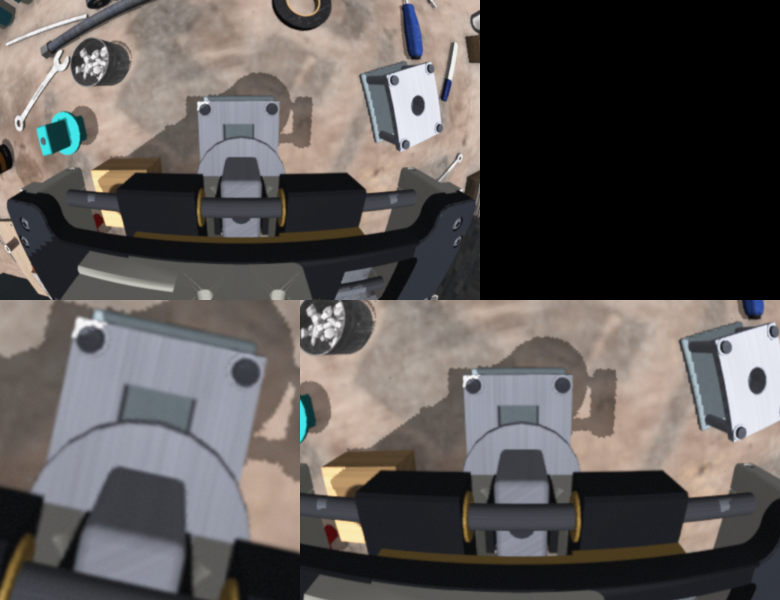

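The shaft is held square in line with the slot, and the slot's far edge shows just beyond the collar. That edge puts the slot centre at about (0.5275, -0.021). I'm shifting slightly and lowering in stages.

```bash
python3 -m handwheel '[{"delta_pos":[0.04,0.05,-0.3],"dr":[0,0,0]},{"delta_pos":[0,0,-0.5],"dr":[0,0,0]},{"delta_pos":[0,0,-0.4],"dr":[0,0,0]},{"delta_pos":[0,0,-0.2],"dr":[0,0,0]},{"delta_pos":[0,0,-0.2],"dr":[0,0,0]},{"delta_pos":[0,0,-0.2],"dr":[0,0,0]},{"delta_pos":[0,0,-0.2],"dr":[0,0,0]},{"delta_pos":[0,0,0],"dr":[0,0,0]}]'
```

```text
t: 7.75
eef_pos: [0.5273, -0.0212, 0.1482]
ee_rot: [3.141, 0.001, -0.214]
force: [-1.0, 0.1, -3.8]
width: 0.0236
gripper_force: 45.0
```

```bash
python3 -m handwheel '[{"delta_pos":[0,0,-0.2],"dr":[0,0,0]},{"delta_pos":[0,0,-0.2],"dr":[0,0,0]},{"delta_pos":[0,0,-0.2],"dr":[0,0,0]},{"delta_pos":[0,0,-0.2],"dr":[0,0,0]},{"delta_pos":[0,0,-0.2],"dr":[0,0,0]},{"delta_pos":[0,0,-0.05],"dr":[0,0,0]},{"delta_pos":[0,0,0],"dr":[0,0,0]}]'
python3 -m handwheel '[{"delta_pos":[0,0,-0.04],"dr":[0,0,0]},{"delta_pos":[0,0,-0.04],"dr":[0,0,0]},{"delta_pos":[0,0,0],"dr":[0,0,0]}]'
```

```text
t: 8.45
eef_pos: [0.5276, -0.0211, 0.1171]
ee_rot: [3.141, 0.001, -0.214]
force: [0.6, 0.0, -3.7]
width: 0.0235
gripper_force: 45.0
t: 8.75
eef_pos: [0.5277, -0.0211, 0.1151]
ee_rot: [-3.141, -0.0, -0.214]
force: [0.2, -0.2, -3.7]
width: 0.0236
gripper_force: 45.0
```

```bash
python3 -m handwheel '[{"delta_pos":[0,0,-0.04],"dr":[0,0,0]},{"delta_pos":[0,0,-0.03],"dr":[0,0,0]},{"delta_pos":[0,0,0],"dr":[0,0,0]}]'
python3 -m handwheel '[{"delta_pos":[0,0,-0.03],"dr":[0,0,0]},{"delta_pos":[0,0,0],"dr":[0,0,0]}]'
```

```text
t: 9.05
eef_pos: [0.5277, -0.021, 0.113]
ee_rot: [-3.142, -0.0, -0.214]
force: [-0.4, 0.1, -3.3]
width: 0.0236
gripper_force: 45.0
t: 9.25
eef_pos: [0.5277, -0.021, 0.1129]
ee_rot: [3.142, -0.0, -0.214]
force: [-3.7, 2.1, 5.3]
width: 0.024
gripper_force: 45.0
```

Contact came at the expected height, so I'll release and retreat straight up.

```bash
python3 -m handwheel '[{"delta_pos":[0,0,0],"dr":[0,0,0]},{"delta_pos":[0,0,0],"dr":[0,0,0]},{"delta_pos":[0,0,0],"dr":[0,0,0]},{"delta_pos":[0,0,0],"dr":[0,0,0]},{"delta_pos":[0,0,0],"dr":[0,0,0]},{"delta_pos":[0,0,0],"dr":[0,0,0]},{"delta_pos":[0,0,0],"dr":[0,0,0]},{"delta_pos":[0,0,0],"dr":[0,0,0]}]' -1
python3 -m handwheel '[{"delta_pos":[0,0,0.4],"dr":[0,0,0]},{"delta_pos":[0,0,0.8],"dr":[0,0,0]},{"delta_pos":[0,0,0.8],"dr":[0,0,0]},{"delta_pos":[0,0,0.8],"dr":[0,0,0]},{"delta_pos":[-0.5,0,0.8],"dr":[0,0,0]},{"delta_pos":[-0.9,0,0.6],"dr":[0,0,0]},{"delta_pos":[-0.9,0,0],"dr":[0,0,0]},{"delta_pos":[0,0,0],"dr":[0,0,0]},{"delta_pos":[0,0,0],"dr":[0,0,0]}]'
python3 - <<'E'
from h import *
f=grab_frame("scene");g=grab_frame("wrist")
a=cv2.resize(f[130:230,290:390],(400,400),interpolation=cv2.INTER_CUBIC);b=cv2.resize(g[80:280,220:420],(400,400))
save("end.png",np.hstack([a,b]))
E
```

```text
t: 10.05
eef_pos: [0.5277, -0.021, 0.112]
ee_rot: [3.142, 0.0, -0.214]
force: [-0.2, -0.6, -0.9]
width: 0.0824
gripper_force: 0.0
t: 10.95
eef_pos: [0.4587, -0.021, 0.2394]
ee_rot: [-3.14, -0.002, -0.213]
force: [0.6, 0.4, 0.4]
width: 0.0877
gripper_force: 0.0
```

View pics/end.png

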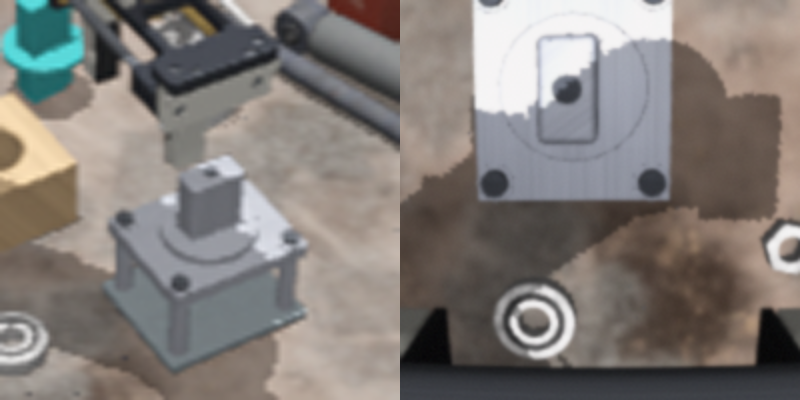

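The shaft stands upright in the slot stand with its collar flat on the hub plate: grip at (210,205) in the left view, (567,90) in the right. The gripper is clear.

```bash
python3 -c "from station import *;print(job_done())"
```

```text
the job is handed in; nothing more can be done
None
```

The drive shaft is out of the wooden block and lowered through the oblong slot with its collar resting on the hub; the gripper has let go, and the job was handed in after about 11 s of robot time.

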